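# Unlock a sample transport box, make it up to four tubes and lock it again

## Task

Top up the locked sample transport box for the courier: turn its T-key a quarter turn, lift it out and stand it in the slot of the white key stand, slide the cover fully open, and add tubes from the steel tray until the box holds exactly four, one lying flat in each cradle (one or two are already inside). Leave the other tubes on the tray, slide the cover fully shut, then pass the T-key down through the slot in the cover until its collar sits on it and turn it a quarter turn so that it holds; do not shove the bottle, the label roll or the pen about.

Things in the scene. Friction and masses are not known exactly. Their poses are not given: they have to be found in the camera images.
- carrier_floor (a point): white fixed transport box: middle of its tube compartment's floor, 5 mm above the table; x away from the robot along the cradles, y left, z up. Inside 122 (x) by 232 mm (y), walls 5 mm, tops 46 mm above the table. Four cradles 52 mm apart in y, each 36 mm wide between ribs 14 mm high; ribs only within 28 mm of the two x-end walls, the middle 66 mm is clear for fingers.
- cradle1 (a point): where the middle of a tube lies in cradle 1 (numbered from the -y side), 19 mm above the table; axes as carrier_floor. A tube lies along x, cap either way.
- cradle2 (a point): where the middle of a tube lies in cradle 2 (numbered from the -y side), 19 mm above the table; axes as carrier_floor. A tube lies along x, cap either way.
- cradle3 (a point): where the middle of a tube lies in cradle 3 (numbered from the -y side), 19 mm above the table; axes as carrier_floor. A tube lies along x, cap either way.
- cradle4 (a point): where the middle of a tube lies in cradle 4 (numbered from the -y side), 19 mm above the table; axes as carrier_floor. A tube lies along x, cap either way.
- lock_slot (a point): centre of the key slot, fixed to the box on the compartment's +y side, 53 mm above the table (top face of the shut cover). Long in its x: 52 x 20 mm through a steel plate (40 to 46 mm above the table) and 54 x 22 mm through the 6 mm cover over it; they line up only when the cover is shut. In the hollow below (35 mm deep) the key can turn either way.
- cover (a joint): grey sliding cover of the box: 0 m fully shut, 0.135 m fully open (moved along the box's +x, away from the robot; all cradles then free). Friction 3 N, stays where left, stops at both ends; starts shut, held by the T-key. It covers compartment and lock chamber; underside 47 mm, top 53 mm above the table.
- cover_handle (a point): centre of the black upright bar handle on the cover: 12 mm thick in x, 60 mm long in y (axes as carrier_floor), 30 mm high, from 53 to 83 mm above the table. It moves with the cover.
- tkey_handle (a point): centre of the T-key's black handle: 50 mm long in x, 14 mm thick in y, 34 mm high, z up. Below this point: steel collar 34 mm across (17 to 21 mm below), 12 mm shaft (to 38 mm), crossbar 44 mm long in x, 12 mm wide (38 to 46 mm below). Collar seated on the cover: this point is 21 mm above the cover's top. Starts locked in the slot, crossbar across it.
- stand: white fixed block, 76 x 50 mm, 40 mm high, with an open slot 52 x 20 mm, long in its x, down to the table, to park the T-key in: with the key's collar on the block's top the handle's centre is 61 mm above the table; origin at the centre of its underside.
- tray: shallow steel tray, fixed, 330 mm (x) by 340 mm (y), floor 3 mm thick, rim 16 mm high and 3 mm thick; origin at the centre of its underside.
- spare1_mid (a point): middle of a transport tube, 60 g, 110 mm long in its x: clear round body 24 mm in diameter (middle 66 mm), at each end a square anti-roll cap 28 x 28 x 22 mm (orange at +x, white at -x). Starts lying on the tray, its middle 14 mm above the tray's floor. May be absent.
- spare2_mid (a point): middle of a transport tube (same kind as spare1): starts lying on the tray. May be absent.
- spare3_mid (a point): middle of a transport tube (same kind as spare1): starts lying on the tray. May be absent.
- spare4_mid (a point): middle of a transport tube (same kind as spare1): starts lying on the tray. May be absent.
- spare5_mid (a point): middle of a transport tube (same kind as spare1): starts lying on the tray. May be absent.
- spare6_mid (a point): middle of a transport tube (same kind as spare1): starts lying on the tray. May be absent.
- packed1_mid (a point): middle of a transport tube (same kind as spare1): if present, starts already lying in a cradle of the box. May be absent.
- packed2_mid (a point): middle of a transport tube (same kind as spare1): if present, starts already lying in a cradle of the box. May be absent.
- packed3_mid (a point): middle of a transport tube (same kind as spare1): if present, starts already lying in a cradle of the box. May be absent.
- packed4_mid (a point): middle of a transport tube (same kind as spare1): if present, starts already lying in a cradle of the box. May be absent.
- spray: bystander: bottle 60 mm in diameter, 120 mm high; origin under its centre.
- labels: bystander: roll of labels, ring 60 mm in diameter, 30 mm high; origin under its centre.
- marker: bystander: marker pen 120 mm long, 16 mm thick, lying on the table; origin under its centre.

How it is judged:
On the way, in this order (a step that is already met when the one before it is completed fails the run):
1. the T-key stands in the key stand, collar down (z of tkey_handle in the frame of stand between 0.055 and 0.067 m and horizontal distance between tkey_handle and stand below 0.022 m), for 0.2 s.
2. the cover is fully open (value of joint cover above 0.127 m), for 0.2 s.
3. each of the four cradles holds one tube (distance between any of spare1_mid, spare2_mid, spare3_mid, spare4_mid, spare5_mid, spare6_mid, packed1_mid, packed2_mid, packed3_mid, packed4_mid and cradle1 below 0.011 m and distance between any of spare1_mid, spare2_mid, spare3_mid, spare4_mid, spare5_mid, spare6_mid, packed1_mid, packed2_mid, packed3_mid, packed4_mid and cradle2 below 0.011 m and distance between any of spare1_mid, spare2_mid, spare3_mid, spare4_mid, spare5_mid, spare6_mid, packed1_mid, packed2_mid, packed3_mid, packed4_mid and cradle3 below 0.011 m and distance between any of spare1_mid, spare2_mid, spare3_mid, spare4_mid, spare5_mid, spare6_mid, packed1_mid, packed2_mid, packed3_mid, packed4_mid and cradle4 below 0.011 m), for 0.2 s.
4. the cover is fully shut (value of joint cover below 0.004 m), for 0.2 s.
5. the T-key is turned a quarter turn (z of tkey_handle in the frame of lock_slot between 0.015 and 0.027 m and horizontal distance between tkey_handle and lock_slot below 0.022 m and angle between the x axis of tkey_handle and the x axis of lock_slot, either way round above 1.22 rad and angle between tkey_handle's own z axis and vertical below 0.15 rad and value of joint cover below 0.004 m), for 0.2 s.
At the end, for the whole second after the job is handed in: One tube in each cradle, its middle within 11 mm of the cradle's point; every other tube on the tray; cover within 4 mm of shut; T-key in the slot within 22 mm of its centre, upright within 0.15 rad, handle centre 15 to 27 mm above the cover, turned at least 1.22 rad from the slot's direction (all of step 3 and all of step 5 and ((x of spare1_mid in the frame of tray between -0.165 and 0.165 m and y of spare1_mid in the frame of tray between -0.17 and 0.17 m and z of spare1_mid in the frame of tray below 0.03 m) or distance between spare1_mid and cradle1 below 0.011 m or distance between spare1_mid and cradle2 below 0.011 m or distance between spare1_mid and cradle3 below 0.011 m or distance between spare1_mid and cradle4 below 0.011 m) and ((x of spare2_mid in the frame of tray between -0.165 and 0.165 m and y of spare2_mid in the frame of tray between -0.17 and 0.17 m and z of spare2_mid in the frame of tray below 0.03 m) or distance between spare2_mid and cradle1 below 0.011 m or distance between spare2_mid and cradle2 below 0.011 m or distance between spare2_mid and cradle3 below 0.011 m or distance between spare2_mid and cradle4 below 0.011 m) and ((x of spare3_mid in the frame of tray between -0.165 and 0.165 m and y of spare3_mid in the frame of tray between -0.17 and 0.17 m and z of spare3_mid in the frame of tray below 0.03 m) or distance between spare3_mid and cradle1 below 0.011 m or distance between spare3_mid and cradle2 below 0.011 m or distance between spare3_mid and cradle3 below 0.011 m or distance between spare3_mid and cradle4 below 0.011 m) and ((x of spare4_mid in the frame of tray between -0.165 and 0.165 m and y of spare4_mid in the frame of tray between -0.17 and 0.17 m and z of spare4_mid in the frame of tray below 0.03 m) or distance between spare4_mid and cradle1 below 0.011 m or distance between spare4_mid and cradle2 below 0.011 m or distance between spare4_mid and cradle3 below 0.011 m or distance between spare4_mid and cradle4 below 0.011 m) and ((x of spare5_mid in the frame of tray between -0.165 and 0.165 m and y of spare5_mid in the frame of tray between -0.17 and 0.17 m and z of spare5_mid in the frame of tray below 0.03 m) or distance between spare5_mid and cradle1 below 0.011 m or distance between spare5_mid and cradle2 below 0.011 m or distance between spare5_mid and cradle3 below 0.011 m or distance between spare5_mid and cradle4 below 0.011 m) and ((x of spare6_mid in the frame of tray between -0.165 and 0.165 m and y of spare6_mid in the frame of tray between -0.17 and 0.17 m and z of spare6_mid in the frame of tray below 0.03 m) or distance between spare6_mid and cradle1 below 0.011 m or distance between spare6_mid and cradle2 below 0.011 m or distance between spare6_mid and cradle3 below 0.011 m or distance between spare6_mid and cradle4 below 0.011 m)); the robot touches nothing.
It fails at once if the bottle is shoved more than 4 cm or knocked over (distance of spray from where it was at the start of the episode above 0.04 m or angle between spray's own z axis and vertical above 0.5 rad).
It fails at once if the label roll is shoved more than 4 cm or knocked over (distance of labels from where it was at the start of the episode above 0.04 m or angle between labels's own z axis and vertical above 0.5 rad).
It fails at once if the marker pen is shoved more than 4 cm or knocked over (distance of marker from where it was at the start of the episode above 0.04 m).
Of spare1, spare2, spare3, spare4, spare5, spare6 only 3 to 5 are there at a start; the rules pass over those that are not, and their reading is None.
Of packed1, packed2, packed3, packed4 only 1 to 2 are there at a start; the rules pass over those that are not, and their reading is None.
At some moment in a run one of spare1, spare2, spare3, spare4, spare5, spare6 may be knocked a few centimetres aside while the robot is not near it.
It also fails if it takes over 192 s, if anything falls off the work surface, if the arm or the gripper's body presses on something with over 40 N, if the wrist force passes 120 N, or if a joint passes its speed limit or range.

## Robot

A 7-joint arm with a two-finger parallel gripper is mounted at the origin on the work surface. World frame = base frame: x ahead of the robot, y to its left, z up, the work surface at z = 0. Lengths are in m, angles in rad, forces in N, time in s.
With the tool pointing down it reaches from about 0.4 to 0.85 m from the base axis. Payload 4.5 kg.
Tool frame: the origin (TCP) lies where the fingers leave the gripper's body, on its centre line; the fingertips stand 64 mm ahead of it and the grasp point (between the pads) lies 45 mm ahead of it; z points along the fingers, y is the direction in which the jaws open and shut (so a half turn about z gives the same grasp; the last joint's range is limited). The gripper opens to 88 mm and grips with 3 to 60 N. Pads are 18 mm wide; open, the fingers measure 123 mm over their backs; the gripper's body (75 mm by 187 mm) begins 45 mm behind the grasp point.
Start: joints at [-1.31, 0.689, -0.195, 1.565, 0.157, 0.902, -0.215], TCP at [0.141, 0.609, 0.303] pointing down, gripper open.
Joint ranges: [-3.01, 3.01], [-0.46, 2.08], [-1.47, 1.51], [0.13, 2.56], [-1, 4.14], [0.04, 2.09], [-2.66, 2.66]. Speed limits (rad/s): [2.57, 2.57, 3.14, 3.14, 3.14, 3.14, 3.14].

## Interface

Orientations are given as a unit quaternion [x, y, z, w].
In Python, from plant import monitor, snapshot, workorder, finder gives the robot as it stands.
- The arm moves only by the tool carry_out, never from a script. Its argument "motion" is one flat list of numbers, 6 for each row, row after row: the shift along the tool's x, y, z in cm, then the turn, a rotation vector about the tool's x, y, z in rad. In form: [x, y, z, rx, ry, rz, x, y, z, rx, ry, rz, ...]. A call has 1 to 8 rows; each row shifts and turns the commanded pose from where the row before left it, along the tool's axes as they then stand; what a row does not reach is not made up. A row lasts 1/8 s, in which the tool goes at most 62.5 mm and 10.7 degrees, less where a joint would pass 70% of its speed; a pose out of reach is approached as far as the arm can. A call with a gripper value outside its range is refused whole. "hand" is the finger opening in cm, from 0 to 8.81, set as the call begins (left out, the last holds). The fingers move at their own pace and stop on an object; "grip_force" is the grip in N (left out, the last holds). Time passes only in rows, so rows that do not move let the fingers close. It gives the time, the measured TCP pose, the force and the opening at its end, in the units of the state.
- monitor.get_state(): the state, without advancing time (a new reading comes with each control period).
- snapshot(name): name is "scene" or "top" or "wrist"; returns a dict with "frame" (400x640x3 uint8, red, green, blue), "range_z" (400x640 float32, m along the optical axis (not along the pixel's ray), 0 where there is no reading), "fx", "fy", "cx", "cy" (pixels), "rvec" (rotation vector, rad) and "tvec" (3), from world to camera coordinates, as OpenCV has them; the wrist camera has in their place "hand_eye" (4x4, takes a point from camera to tool coordinates, whose origin is the TCP and whose axes are the flange's). Camera axes: x right, y down, z forward; pixel columns grow to the right and rows downward; lengths in m; the calibration is good to about 2 mm. A picture is of the moment at which its call begins: read the wrist's pose just before it.
- workorder.finish_job(): hands the job in, once; it reports no verdict.
Trained networks look in a picture, given as the dict that the camera call returned (one of the last four; its "shot" number tells which), for a name from the list of things; names that differ only in an ending like _2 or _b are one class to them, and where a whole thing is asked for, a point or a joint stands for the part that bears it (a point fixed in the world has none). Each returns a list of dicts, best first, with "p" (0 to 1); they miss things now and then, are a little off and sometimes report something else, mostly with a low value. They report only what shows in the picture. A call takes as long as a camera call.
- finder.masks_of(picture, thing): "pixels" (400x640 bool, what is visible of it) and "extent" ([left, top, right, bottom] in pixels, round what is visible of it).
The state is a dict: "clock": time; "q": joint angles; "qd": joint speeds; "joint_torque": joint torques, N m; "tool_pos": TCP position; "eef_rot": TCP orientation; "contact_force": force on the tool from outside, world axes, zero at the start; "moment": the same for the moment, N m; "opening": opening from 0.0 (shut) to 1.0 (fully open).
Only numpy, scipy, OpenCV 4.12 (cv2) and the standard library are available. Lean on these libraries where they do the work, as an engineer would, in place of code of your own. Each camera call takes 0.05 s, during which the arm holds its last target. There are 200 camera calls.

## Working session

There is one attempt and no reset: what is moved stays moved. The work goes in short steps, Python scripts to look and compute and a tool call to move; the robot and the scene stay as the last step left them, time stands still between calls to the robot, and variables do not carry over. Pictures are saved under pics/ and viewed, about 12 in all and at most 16, crops included, and the job is handed in when it is done.

Besides the shell and the picture viewer there is one more tool, called as name(argument=value, ...) on one line, values as JSON. carry_out: Moves the arm, as the interface text tells. Its arguments: {"type":"object","properties":{"motion":{"type":"array"},"hand":{"type":"number"},"grip_force":{"type":"number"}},"required":["motion"]}

```bash
mkdir -p pics; ls; cat > h.py <<'E'
import numpy as np, cv2
from scipy.spatial.transform import Rotation as R
from plant import monitor, snapshot, workorder, finder
def save(p,name,crop=None,s=1):
    im=p["frame"][...,::-1]
    if crop: im=im[crop[1]:crop[3],crop[0]:crop[2]]
    cv2.imwrite("pics/"+name,cv2.resize(im,None,fx=s,fy=s))
def T_cw(p,st=None):
    T=np.eye(4)
    if "rvec" in p:
        T[:3,:3]=cv2.Rodrigues(np.array(p["rvec"],float))[0]; T[:3,3]=np.ravel(p["tvec"]); return np.linalg.inv(T)
    T[:3,:3]=R.from_quat(st["eef_rot"]).as_matrix(); T[:3,3]=st["tool_pos"]
    return T@np.array(p["hand_eye"])
def cloud(p,T):
    z=p["range_z"]; v,u=np.mgrid[:z.shape[0],:z.shape[1]]
    c=np.stack([(u-p["cx"])/p["fx"]*z,(v-p["cy"])/p["fy"]*z,z],-1)
    w=c@T[:3,:3].T+T[:3,3]; w[z<=0]=np.nan
    return w
def shot(name):
    st=monitor.get_state(); p=snapshot(name); return st,p,cloud(p,T_cw(p,st))
def rect(w,m,zlo=-1,zhi=9):
    q=w[m]; q=q[np.isfinite(q[:,0])&(q[:,2]>zlo)&(q[:,2]<zhi)]
    if len(q)<15: return None
    (c,s,a)=cv2.minAreaRect((q[:,:2]*1000).astype(np.float32))
    return np.round(c,1),np.round(s,1),round(a,1),np.round(np.percentile(q[:,2],[5,50,95])*1000,1),len(q)
E
python3 - <<'E'
from h import *
s=monitor.get_state(); print(s["clock"],s["eef_rot"],s["tool_pos"],s["opening"])
for n in("top","scene"):
    st,p,w=shot(n); save(p,n+"0.png")
    for t in ["tkey_handle","cover_handle","cover","stand","tray","spare1_mid","spray","labels","marker"]:
        for d in finder.masks_of(p,t)[:7]:
            if d["p"]>.3: print(n,t,round(d["p"],2),d["extent"],rect(w,d["pixels"]))
E
```

```text
pics
0.0 [ 1.13073300e-01  9.93586216e-01 -9.26628065e-04 -3.87300004e-05] [0.14043497 0.60848441 0.30189851] 1.001923471690757
top tkey_handle 0.66 [363.9, 192.1, 384.4, 201.4] (array([555.9, -74.5]), array([46.1, 31.4]), 66.7, array([54.6, 88.3, 93.8]), 151)
top cover_handle 0.61 [361.2, 172.4, 474.9, 222.9] (array([ 551.6, -206.9]), array([326.8, 143.9]), 88.6, array([49.2, 52.9, 57. ]), 5094)
top cover_handle 0.44 [364.8, 190.2, 384.7, 199.6] (array([557.4, -76. ]), array([32.7, 49.3]), 33.1, array([53.8, 88.1, 93.7]), 157)
top cover 0.85 [360.4, 170.4, 469.4, 221.7] (array([ 556.4, -197.6]), array([306.6, 147.1]), 87.6, array([49.4, 52.9, 56.9]), 5041)
top stand 0.87 [320.4, 205.1, 338.8, 231.4] (array([496.9,  52.6]), array([54., 77.]), 79.4, array([-0.1, 39.4, 43.1]), 389)
top tray 0.65 [188.9, 160.1, 310.7, 277.2] (array([494.4, 292.6]), array([347.5, 333.2]), 86.9, array([-0.5,  3.2, 10.1]), 12022)
top spray 0.92 [317.4, 130.7, 340.2, 149.8] (array([716.8,  49.8]), array([58.7, 58.7]), 85.5, array([ 30.7,  84.3, 120.7]), 433)
top spray 0.55 [198.5, 245.7, 237.7, 259.0] (arra
[... 1381 characters left out ...]
y([ 0. ,  2.8, 13.9]), 12987)
scene tray 0.57 [139.4, 198.2, 307.4, 338.0] (array([ 593.9, -195.8]), array([315.5, 328.7]), 86.3, array([10.9, 51.9, 55.5]), 9883)
scene spare1_mid 0.55 [137.8, 195.4, 293.5, 275.7] (array([ 519.4, -200.1]), array([330.1, 200.4]), 87.3, array([49.7, 52.6, 59.5]), 7428)
scene spray 0.72 [338.1, 241.5, 369.0, 293.8] (array([683. ,  65.6]), array([ 62.2, 137.8]), 65.9, array([  9.2,  75.6, 119.6]), 1330)
scene labels 0.62 [267.5, 154.3, 294.0, 182.6] (array([353.6, -12.3]), array([56.5, 92.3]), 76.9, array([ 4.1, 27. , 31.4]), 500)
scene marker 0.52 [167.5, 172.7, 193.8, 210.3] (array([ 362.5, -258.9]), array([ 25.2, 118.2]), 60.2, array([ 0.7, 13.3, 17.2]), 297)
```

```bash
python3 - <<'E'
import cv2
im=cv2.imread("pics/top0.png")[110:300,170:500]; cv2.imwrite("pics/v1.png",cv2.resize(im,None,fx=2.4,fy=2.4,interpolation=cv2.INTER_CUBIC))
E
```

```text
(no output)
```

View pics/v1.png

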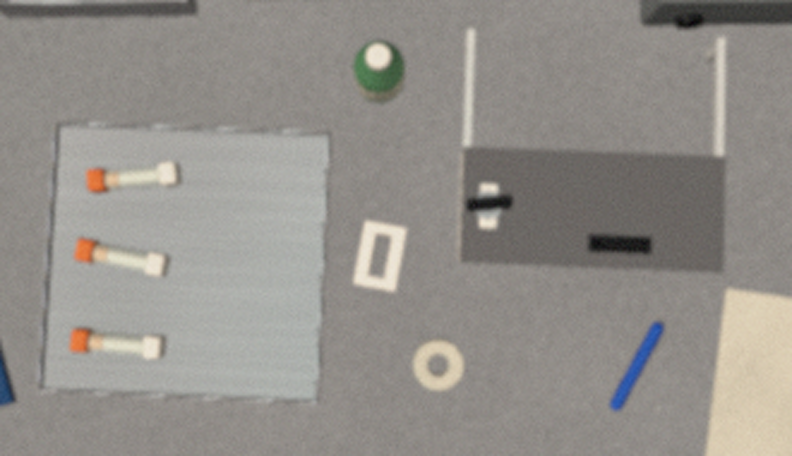

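```bash
cat >> h.py <<'E'
def plan(pos,ydir,step=6.0,start=None,ang=0.18):
    """rows from the current pose to TCP pos (m), tool down, jaw axis along ydir (deg, mod 180)"""
    st=monitor.get_state() if start is None else start
    R0=R.from_quat(st["eef_rot"]); p0=np.array(st["tool_pos"])
    best=None
    for k in (0,180):
        a=np.radians(ydir+k); y=np.array([np.cos(a),np.sin(a),0]); z=np.array([0,0,-1.]); x=np.cross(y,z)
        R1=R.from_matrix(np.stack([x,y,z],1)); rv=(R0.inv()*R1).as_rotvec()
        if best is None or np.linalg.norm(rv)<np.linalg.norm(best[1]): best=(R1,rv)
    R1,rv=best; d=np.array(pos)-p0
    n=int(max(1,np.ceil(np.linalg.norm(d)*100/step),np.ceil(np.linalg.norm(rv)/ang)))
    out=[np.r_[(R0*R.from_rotvec(rv*i/n)).inv().apply(d/n)*100,rv/n] for i in range(n)]
    print("rows",n,"dz cm",round(d[2]*100,2)); print([float(v) for v in np.round(np.array(out),3).ravel()])
    return {"eef_rot":R1.as_quat(),"tool_pos":np.array(pos)}
E
python3 - <<'E'
from h import *
st,p,w=shot("top")
x,y,z=w[...,0],w[...,1],w[...,2]
reg=lambda a,b,c,d:(x>a)&(x<b)&(y>c)&(y<d)
print("key",rect(w,reg(.45,.65,-.15,0),.078,.1)); print("bar",rect(w,reg(.4,.65,-.35,-.15),.072,.1))
print("cover",rect(w,reg(.4,.7,-.4,-.0),.046,.06)); print("stand",rect(w,reg(.42,.57,0,.11),.03,.06))
print("tubes",[rect(w,reg(.33,.66,a,b),.016,.05) for a,b in((.12,.45),)])
m=(reg(.33,.66,.14,.45)&(z>.018)).astype(np.uint8)
n,l,s,c=cv2.connectedComponentsWithStats(m)
for i in range(1,n):
    if s[i,4]>60: print(rect(w,l==i,.016))
wst,wp,_=shot("wrist"); print(np.round(wp["hand_eye"],3),wp["fx"]); 
plan([.50,-.075,.32],0)
E
```

```text
key (array([555.9, -74.5]), array([13.9, 49.5]), 0.9, array([87.8, 90.2, 93.8]), 101)
bar (array([ 509.5, -227.1]), array([59.9, 11.7]), 86.9, array([75.8, 82.3, 86.1]), 103)
cover (array([ 594.5, -199.5]), array([306.6, 223.5]), 87.5, array([49.1, 52.8, 56.5]), 5070)
stand (array([497.9,  52. ]), array([50. , 75.9]), 79.0, array([36.4, 39.9, 43.7]), 346)
tubes [(array([495.8, 283.9]), array([327.9, 324.3]), 1.0, array([17.9, 28. , 33.1]), 1093)]
(array([595.5, 352.6]), array([ 27.5, 112. ]), 5.2, array([21.3, 28.3, 33.1]), 337)
(array([498.5, 365.1]), array([110.6,  27.7]), 78.6, array([21.5, 28.4, 32.9]), 333)
(array([394.5, 368.3]), array([110.1,  27.9]), 84.8, array([21.8, 28.4, 33.4]), 339)
[[-0.    -0.955 -0.297  0.078]
 [ 1.     0.    -0.001 -0.   ]
 [ 0.001 -0.297  0.955 -0.082]
 [ 0.     0.     0.     1.   ]] 295.6185868913123
rows 13 dz cm 1.73
[-3.877, -4.505, -0.133, 0.0, -0.0, 0.103, -4.322, -4.081, -0.133, 0.0, -0.0, 0.103, -4.72, -3.613, -0.133, 0.0, -0.0, 0.103, -5.068, -3.107, -0.133, 0.0, -0.0, 0.103, -5.361, -2.567, -0.133, 0.0, -0.0, 0.103, -5.597, -2.0, -0.133, 0.0, -0.0, 0.103, -5.774, -1.412, -0.133, 0.0, -0.0, 0.103, -5.889, -0.809, -0.133, 0.0, -0.0, 0.103, -5.941, -0.196, -0.133, 0.0, -0.0, 0.103, -5.929, 0.418, -0.133, 0.0, -0.0, 0.103, -5.855, 1.027, -0.133, 0.0, -0.0, 0.103, -5.717, 1.626, -0.133, 0.0, -0.0, 0.103, -5.519, 2.208, -0.133, 0.0, -0.0, 0.103]
```

carry_out(motion=[-3.9, -4.5, -0.1, 0, 0, 0.103, -4.3, -4.1, -0.1, 0, 0, 0.103, -4.7, -3.6, -0.1, 0, 0, 0.103, -5.1, -3.1, -0.1, 0, 0, 0.103, -5.4, -2.6, -0.1, 0, 0, 0.103, -5.6, -2.0, -0.1, 0, 0, 0.103, -5.8, -1.4, -0.1, 0, 0, 0.103, -5.9, -0.8, -0.1, 0, 0, 0.103])

```text
clock: 2.1
tool_pos: [0.364, 0.1862, 0.3111]
eef_rot: [0.503, 0.864, 0.001, 0.0]
contact_force: [0.4, -0.2, -0.1]
opening: 0.998
```

carry_out(motion=[-5.9, -0.2, 0, 0, 0, 0.103, -5.9, 0.4, 0, 0, 0, 0.103, -5.9, 1.0, 0, 0, 0, 0.103, -5.7, 1.6, 0, 0, 0, 0.103, -5.5, 2.2, 0, 0, 0, 0.103], hand=5)

```text
clock: 2.72
tool_pos: [0.5021, -0.0763, 0.3109]
eef_rot: [0.706, 0.708, 0.0, 0.0]
contact_force: [1.2, -0.1, -0.0]
opening: 0.569
```

```bash
cat > s.py <<'E'
from h import *
st,p,w=shot("wrist"); x,y,z=w[...,0],w[...,1],w[...,2]
reg=lambda a,b,c,d:(x>a)&(x<b)&(y>c)&(y<d)
print("q",np.round(st["q"],2),st["clock"],np.round(st["tool_pos"],4),np.round(np.degrees(R.from_quat(st["eef_rot"]).as_matrix()[:2,1]),1),np.round(st["contact_force"],1),st["opening"])
E
python3 - <<'E'
from s import *
save(p,"w1.png")
print("key",rect(w,reg(.45,.65,-.15,0),.08,.1)); print("bar",rect(w,reg(.4,.65,-.35,-.15),.072,.1))
for t in("tkey_handle",):
  for d in finder.masks_of(p,t)[:3]: print(d["p"],d["extent"],rect(w,d["pixels"],.08))
k=plan([.556,-.0745,.127],0)
E
```

```text
q [-0.01  0.53  0.11  1.91 -0.09  0.7   0.15] 2.725 [ 0.5021 -0.0763  0.3109] [57.3  0.1] [ 1.2 -0.1 -0. ] 0.5693133696207122
key (array([553.2, -75.5]), array([13.8, 50.2]), 3.5, array([83.6, 90.7, 91.9]), 670)
bar (array([ 507.7, -212.3]), array([28.8, 12. ]), 87.4, array([74.3, 82.6, 84.2]), 237)
0.61 [344.2, 158.2, 372.6, 206.6] (array([553.2, -75.5]), array([13.8, 50.2]), 3.5, array([83.8, 90.7, 91.9]), 663)
rows 4 dz cm -18.41
[0.208, 1.288, 4.608, 0.001, 0.001, -0.002, 0.2, 1.293, 4.607, 0.001, 0.001, -0.002, 0.193, 1.298, 4.606, 0.001, 0.001, -0.002, 0.185, 1.304, 4.605, 0.001, 0.001, -0.002]
```

View pics/w1.png

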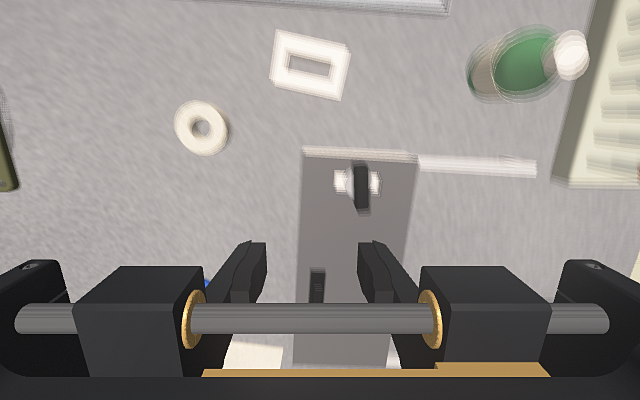

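carry_out(motion=[0.1, 2.7, 2.0, 0, 0, 0, 0, 2.6, 4.0, 0, 0, 0, 0, 0, 5.0, 0, 0, 0, 0, 0, 5.0, 0, 0, 0, 0, 0, 2.4, 0, 0, 0, 0, 0, 0, 0, 0, 0])

```text
clock: 3.58
tool_pos: [0.5531, -0.0723, 0.1252]
eef_rot: [0.705, 0.709, -0.001, -0.002]
contact_force: [-0.6, 0.1, -0.1]
opening: 0.568
```

carry_out(motion=[0, 0, 0, 0, 0, 0, 0, 0, 0, 0, 0, 0, 0, 0, 0, 0, 0, 0, 0, 0, 0, 0, 0, 0, 0, 0, 0, 0, 0, 0], hand=0.5, grip_force=25)

```text
clock: 4.2
tool_pos: [0.5546, -0.0733, 0.1273]
eef_rot: [0.705, 0.709, 0.0, 0.0]
contact_force: [-0.2, 0.7, 5.2]
opening: 0.159
```

```bash
python3 - <<'E'
from s import *
save(p,"w2.png")
E
```

```text
q [ 0.02  0.87  0.06  1.9  -0.12  0.37  0.17] 4.2 [ 0.5546 -0.0733  0.1273] [57.3  0.3] [-0.2  0.7  5.2] 0.15892328779308676
```

View pics/w2.png

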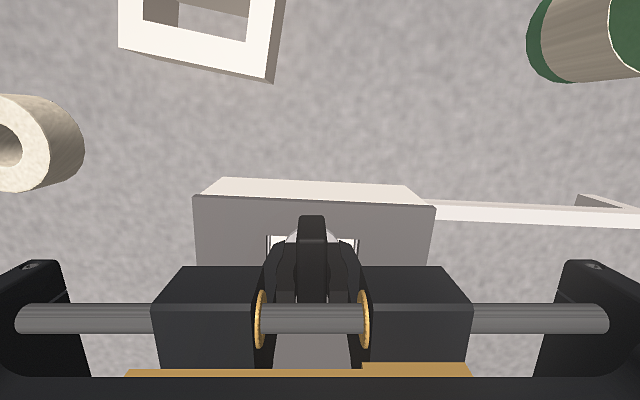

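carry_out(motion=[0, 0, 0, 0, 0, -0.169, 0, 0, 0, 0, 0, -0.169, 0, 0, 0, 0, 0, -0.169, 0, 0, 0, 0, 0, -0.169, 0, 0, 0, 0, 0, -0.169, 0, 0, 0, 0, 0, -0.169, 0, 0, 0, 0, 0, -0.169, 0, 0, 0, 0, 0, -0.169])

```text
clock: 5.25
tool_pos: [0.5551, -0.0735, 0.1273]
eef_rot: [0.104, 0.995, 0.0, 0.001]
contact_force: [1.3, 0.3, 4.5]
opening: 0.157
```

carry_out(motion=[0, 0, 0, 0, 0, -0.169, 0, 0, 0, 0, 0, 0, 0, 0, -0.5, 0, 0, 0, 0, 0, -0.5, 0, 0, 0, 0, 0, 0, 0, 0, 0])

```text
clock: 5.88
tool_pos: [0.5543, -0.0733, 0.137]
eef_rot: [0.023, 1.0, -0.0, 0.0]
contact_force: [-0.2, -0.4, -0.1]
opening: 0.155
```

```bash
python3 - <<'E'
from s import *
save(p,"w3.png")
E
```

```text
q [ 0.22  0.86 -0.29  1.88  0.5   0.46  1.1 ] 5.875 [ 0.5543 -0.0733  0.137 ] [ 2.6 57.2] [-0.2 -0.4 -0.1] 0.1553553006599153
```

View pics/w3.png

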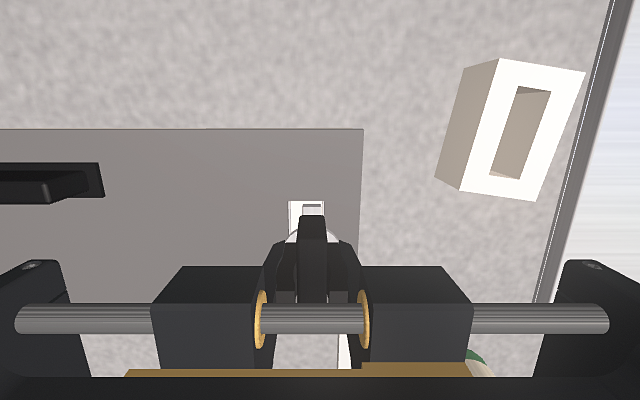

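carry_out(motion=[0, 0, -3, 0, 0, 0, 0, 0, -3.5, 0, 0, 0, 0, 0, 0, 0, 0, 0])

```text
clock: 6.3
tool_pos: [0.5555, -0.0732, 0.2037]
eef_rot: [0.023, 1.0, 0.0, 0.002]
contact_force: [0.7, 0.6, -1.7]
opening: 0.159
```

```bash
python3 - <<'E'
from s import *
print("stand",rect(w,reg(.42,.57,0,.11),.034,.05))
E=(reg(.42,.57,0,.11)&(z>.034)&(z<.046)).astype(np.uint8)
# slot centre/outer via hull in world xy grid
q=w[E>0][:,:2]; im=np.zeros((400,400),np.uint8); ij=((q-[.44,-.01])*3000).astype(int).clip(0,399); im[ij[:,0],ij[:,1]]=255
im=cv2.morphologyEx(im,cv2.MORPH_CLOSE,np.ones((9,9)))
cs,h=cv2.findContours(im,cv2.RETR_CCOMP,cv2.CHAIN_APPROX_NONE)
for c in cs:
    if len(c)>60: r=cv2.minAreaRect(c); print(np.round(np.array(r[0][::-1])/3+[440,-10],1),np.array(r[1])/3,r[2])
print("key",rect(w,reg(.5,.62,-.15,-.0),.12,.2))
plan([.4975,.052,.20],79)
E
```

```text
q [ 0.26  0.76 -0.36  1.85  0.44  0.61  1.15] 6.3 [ 0.5555 -0.0732  0.2037] [ 2.6 57.2] [ 0.7  0.6 -1.7] 0.1593202866266302
stand (array([495.5,  51.3]), array([51.6, 76.2]), 78.9, array([36.7, 39.8, 41. ]), 4976)
[495.4  51.2] [51.63457743 76.28645325] 10.797868728637695
[495.3  50.9] [20.8536822 52.6898702] 11.309932708740234
key (array([548.5, -73.2]), array([44., 35.]), 86.9, array([140.4, 166.9, 187.8]), 6648)
rows 3 dz cm -0.23
[2.089, 4.088, 0.072, 0.0, 0.001, 0.049, 2.286, 3.981, 0.073, 0.0, 0.001, 0.049, 2.478, 3.865, 0.074, 0.0, 0.001, 0.049]
```

```bash
python3 - <<'E'
from h import *
a=plan([.4955,.0515,.175],79)
E
```

```text
rows 3 dz cm -2.73
[2.156, 4.069, 0.905, 0.0, 0.001, 0.049, 2.352, 3.958, 0.906, 0.0, 0.001, 0.049, 2.542, 3.839, 0.907, 0.0, 0.001, 0.049]
```

carry_out(motion=[2.16, 4.07, 0.9, 0, 0, 0.049, 2.35, 3.96, 0.9, 0, 0, 0.049, 2.54, 3.84, 0.9, 0, 0, 0.049, 0, 0, 0, 0, 0, 0, 0, 0, 0, 0, 0, 0, 0, 0, 0, 0, 0, 0])

```text
clock: 7.1
tool_pos: [0.4955, 0.05, 0.1744]
eef_rot: [0.097, 0.995, -0.0, -0.0]
contact_force: [0.4, -0.7, -1.1]
opening: 0.16
```

```bash
python3 - <<'E'
from s import *
save(p,"w4.png"); print("stand",rect(w,reg(.42,.57,0,.11),.034,.05)); plan([.4955,.0515,.150],79)
E
```

```text
q [-0.06  0.75 -0.22  2.05  0.41  0.38  0.77] 7.1 [0.4955 0.05   0.1744] [11.1 56.2] [ 0.4 -0.7 -1.1] 0.16016068106753442
stand (array([487.7,  53. ]), array([50.1, 60.4]), 79.0, array([38.6, 39.9, 40.9]), 3162)
rows 1 dz cm -2.45
[0.032, 0.139, 2.451, -0.001, 0.0, -0.002]
```

View pics/w4.png

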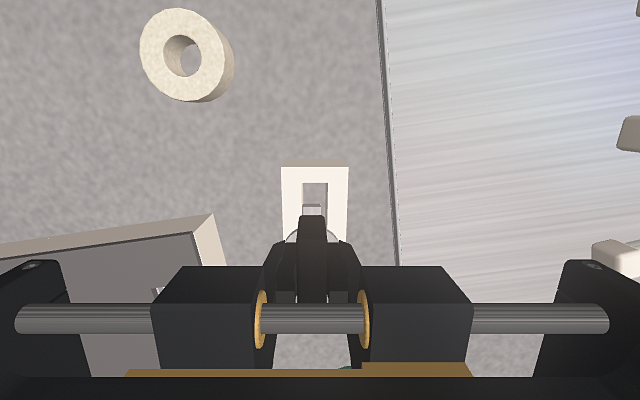

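carry_out(motion=[0, 0.1, 2.4, 0, 0, 0, 0, 0, 0.8, 0, 0, 0, 0, 0, 0, 0, 0, 0, 0, 0, 0, 0, 0, 0])

```text
clock: 7.65
tool_pos: [0.4956, 0.0524, 0.1432]
eef_rot: [0.096, 0.995, 0.0, 0.0]
contact_force: [-0.4, 0.3, -0.9]
opening: 0.154
```

carry_out(motion=[0, 0, 1.2, 0, 0, 0, 0, 0, 1.2, 0, 0, 0, 0, 0, 0, 0, 0, 0, 0, 0, 0, 0, 0, 0])

```text
clock: 8.15
tool_pos: [0.4952, 0.0527, 0.1185]
eef_rot: [0.096, 0.995, -0.0, -0.0]
contact_force: [-0.5, -0.1, -1.3]
opening: 0.155
```

carry_out(motion=[0, 0, 0.35, 0, 0, 0, 0, 0, 0, 0, 0, 0])

```text
clock: 8.4
tool_pos: [0.4953, 0.0526, 0.1151]
eef_rot: [0.096, 0.995, 0.0, -0.0]
contact_force: [0.2, 0.4, -0.8]
opening: 0.16
```

carry_out(motion=[0, 0, 0, 0, 0, 0, 0, 0, 0, 0, 0, 0, 0, 0, 0, 0, 0, 0, 0, 0, -4, 0, 0, 0, 0, 0, -4, 0, 0, 0, 0, 0, 0, 0, 0, 0], hand=4.5)

```text
clock: 9.15
tool_pos: [0.4967, 0.0528, 0.1975]
eef_rot: [0.096, 0.995, 0.001, 0.003]
contact_force: [-0.2, -0.1, -0.3]
opening: 0.509
```

```bash
python3 - <<'E'
from s import *
print("key",rect(w,reg(.42,.57,0,.11),.066,.1))
a=plan([.4955,-.224,.195],-2.6); plan([.4955,-.224,.195],-2.6,step=4)
E
```

```text
q [-0.04  0.71 -0.26  2.04  0.4   0.44  0.78] 9.15 [0.4967 0.0528 0.1975] [11.  56.2] [-0.2 -0.1 -0.3] 0.5086158816859562
key (array([495.5,  52. ]), array([14. , 49.4]), 79.3, array([75.1, 77.6, 78.8]), 1273)
rows 8 dz cm -0.11
[-0.656, -3.394, 0.012, 0.0, 0.0, 0.178, -1.246, -3.224, 0.013, 0.0, 0.0, 0.178, -1.797, -2.953, 0.014, 0.0, 0.0, 0.178, -2.292, -2.588, 0.014, 0.0, 0.0, 0.178, -2.714, -2.141, 0.015, 0.0, 0.0, 0.178, -3.05, -1.627, 0.015, 0.0, 0.0, 0.178, -3.29, -1.061, 0.015, 0.0, 0.0, 0.178, -3.426, -0.462, 0.015, 0.0, 0.0, 0.178]
rows 8 dz cm -0.11
[-0.656, -3.394, 0.012, 0.0, 0.0, 0.178, -1.246, -3.224, 0.013, 0.0, 0.0, 0.178, -1.797, -2.953, 0.014, 0.0, 0.0, 0.178, -2.292, -2.588, 0.014, 0.0, 0.0, 0.178, -2.714, -2.141, 0.015, 0.0, 0.0, 0.178, -3.05, -1.627, 0.015, 0.0, 0.0, 0.178, -3.29, -1.061, 0.015, 0.0, 0.0, 0.178, -3.426, -0.462, 0.015, 0.0, 0.0, 0.178]
```

carry_out(motion=[-0.66, -3.39, 0, 0, 0, 0.178, -1.25, -3.22, 0, 0, 0, 0.178, -1.8, -2.95, 0, 0, 0, 0.178, -2.3, -2.59, 0, 0, 0, 0.178, -2.7, -2.14, 0, 0, 0, 0.178, -3.05, -1.63, 0, 0, 0, 0.178, -3.3, -1.06, 0, 0, 0, 0.178, -3.4, -0.46, 0, 0, 0, 0.178])

```text
clock: 10.2
tool_pos: [0.4943, -0.2247, 0.1937]
eef_rot: [0.725, 0.689, -0.001, -0.001]
contact_force: [0.4, 0.1, -1.4]
opening: 0.51
```

carry_out(motion=[-0.3, 1.3, 1.0, 0, 0, 0, 0, 0, 0, 0, 0, 0, 0, 0, 0, 0, 0, 0])

```text
clock: 10.58
tool_pos: [0.5079, -0.2253, 0.1845]
eef_rot: [0.722, 0.692, 0.0, -0.001]
contact_force: [-0.4, 0.1, 0.3]
opening: 0.506
```

```bash
python3 - <<'E'
from s import *
print("bar",rect(w,reg(.42,.6,-.3,-.15),.074,.1)); plan([.509,-.227,.122],-2.6)
E
```

```text
q [ 0.33  0.77  0.02  1.88 -0.02  0.49  0.32] 10.575 [ 0.5079 -0.2253  0.1845] [57.2 -2.4] [-0.4  0.1  0.3] 0.5063597501530316
bar (array([ 507.2, -227.6]), array([59.6, 12. ]), 87.7, array([81.1, 82.8, 83.9]), 1469)
rows 2 dz cm -6.28
[-0.072, 0.065, 3.138, -0.001, -0.001, 0.002, -0.069, 0.063, 3.138, -0.001, -0.001, 0.002]
```

carry_out(motion=[-0.1, 0, 3.1, 0, 0, 0, 0, 0, 3.1, 0, 0, 0, 0, 0, 0, 0, 0, 0])

```text
clock: 11.0
tool_pos: [0.5067, -0.2268, 0.1218]
eef_rot: [0.722, 0.692, -0.001, -0.002]
contact_force: [-0.1, 0.5, 0.1]
opening: 0.512
```

carry_out(motion=[0, 0, 0, 0, 0, 0, 0, 0, 0, 0, 0, 0, 0, 0, 0, 0, 0, 0, 0, 0, 0, 0, 0, 0], hand=0.5, grip_force=20)

```text
clock: 11.5
tool_pos: [0.5082, -0.2284, 0.1239]
eef_rot: [0.723, 0.691, 0.0, 0.0]
contact_force: [-1.1, -0.6, 3.9]
opening: 0.137
```

carry_out(motion=[0, 2, 0, 0, 0, 0, 0, 3, 0, 0, 0, 0, 0, 3, 0, 0, 0, 0, 0, 3, 0, 0, 0, 0, 0, 2.3, 0, 0, 0, 0, 0, 0.3, 0, 0, 0, 0, 0, 0, 0, 0, 0, 0])

```text
clock: 12.38
tool_pos: [0.643, -0.2344, 0.1239]
eef_rot: [0.723, 0.691, -0.001, -0.001]
contact_force: [-2.5, 1.2, 5.7]
opening: 0.138
```

carry_out(motion=[0, 0.3, 0, 0, 0, 0, 0, 0, 0, 0, 0, 0, 0, 0, 0, 0, 0, 0])

```text
clock: 12.75
tool_pos: [0.6434, -0.2345, 0.1239]
eef_rot: [0.723, 0.691, -0.002, -0.003]
contact_force: [-8.5, 2.8, 11.5]
opening: 0.136
```

carry_out(motion=[0, 0, 0, 0, 0, 0, 0, 0, 0, 0, 0, 0, 0, 0, -5, 0, 0, 0, 0, 0, -6, 0, 0, 0, 0, -5, -6, 0, 0, 0, 0, -6, 0, 0, 0, 0, 0, -5, 0, 0, 0, 0, 0, 0, 0, 0, 0, 0], hand=4.5)

```text
clock: 13.75
tool_pos: [0.4924, -0.228, 0.2812]
eef_rot: [0.724, 0.69, -0.002, -0.002]
contact_force: [0.7, 0.0, 0.7]
opening: 0.509
```

```bash
python3 - <<'E'
from s import *
save(p,"w5.png")
st,p,w=shot("top");x,y,z=w[...,0],w[...,1],w[...,2]
reg=lambda a,b,c,d:(x>a)&(x<b)&(y>c)&(y<d)
save(p,"t5.png")
print("bar",rect(w,reg(.55,.75,-.35,-.12),.074,.095)); print("cover",rect(w,reg(.5,.8,-.4,-.0),.049,.057))
for d in finder.masks_of(p,"packed1_mid")[:8]:
    if d["p"]>.25: print(round(d["p"],2),d["extent"],rect(w,d["pixels"]))
a,b=[cv2.imread("pics/"+n) for n in("w5.png","t5.png")]
cv2.imwrite("pics/v5.png",np.vstack([cv2.resize(a,(480,300)),cv2.resize(b[100:300,180:500],(480,300))]))
E
```

```text
q [ 0.33  0.61  0.03  1.84 -0.03  0.69  0.33] 13.75 [ 0.4924 -0.228   0.2812] [57.2 -2.7] [0.7 0.  0.7] 0.5091665834686835
bar (array([ 643.8, -233. ]), array([59.2, 12.5]), 85.9, array([76.3, 82.5, 85.4]), 109)
cover (array([ 651. , -220.3]), array([261. , 390.5]), 8.4, array([49.8, 52.9, 56. ]), 4535)
```

View pics/v5.png

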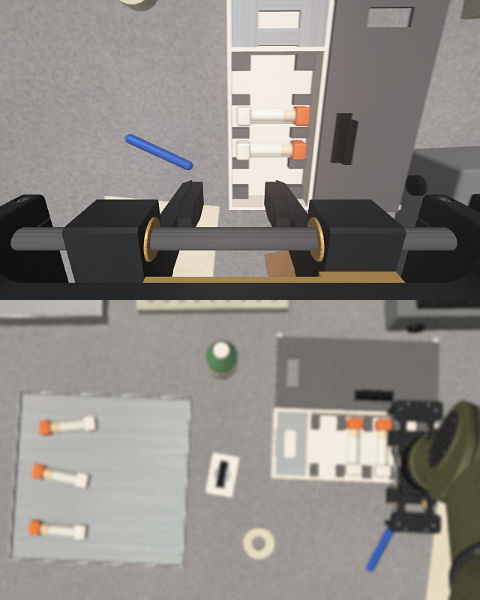

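```bash
python3 - <<'E'
from s import *
t=[]
m=(reg(.44,.68,-.33,-.1)&(z>.024)&(z<.036)).astype(np.uint8)
n,l,s,c=cv2.connectedComponentsWithStats(m)
for i in range(1,n):
    if s[i,4]>120: print(rect(w,l==i))
# compartment floor extents and walls
print("wall",rect(w,reg(.40,.70,-.36,-.02),.043,.0475)); print("floor",rect(w,reg(.44,.66,-.36,-.1),.002,.008))
print("plate",rect(w,reg(.44,.66,-.11,-.03),.043,.0475))
m=reg(.50,.60,-.12,-.03)&(z>.043)&(z<.048)
q=w[m][:,:2]; im=np.zeros((400,400),np.uint8); ij=((q-[.49,-.13])*3000).astype(int).clip(0,399); im[ij[:,0],ij[:,1]]=255
im=cv2.morphologyEx(im,cv2.MORPH_CLOSE,np.ones((9,9)))
for c in cv2.findContours(im,cv2.RETR_CCOMP,cv2.CHAIN_APPROX_NONE)[0]:
    if len(c)>100: r=cv2.minAreaRect(c); print(np.round(np.array(r[0][::-1])/3+[490,-130],1),np.array(r[1])/3,r[2])
st,p,w=shot("top");x,y,z=w[...,0],w[...,1],w[...,2]
m=((x>.33)&(x<.66)&(y>.14)&(y<.45)&(z>.018)).astype(np.uint8)
n,l,s,c=cv2.connectedComponentsWithStats(m)
for i in range(1,n):
    if s[i,4]>60: print("spare",rect(w,l==i,.016))
E
```

```text
q [ 0.33  0.61  0.03  1.83 -0.03  0.69  0.33] 13.9 [ 0.4987 -0.2278  0.2815] [57.2 -2.5] [ 0.4  0.3 -0.2] 0.5102314499813574
(array([ 594.8, -196.4]), array([106.3, 245.3]), 27.2, array([24.9, 30.1, 35.5]), 874)
(array([ 549.3, -201.8]), array([ 27. , 109.7]), 87.5, array([25.7, 30.7, 33.5]), 2051)
(array([ 546.8, -256.8]), array([ 27.8, 110. ]), 87.4, array([25.7, 30.8, 33.6]), 1819)
wall (array([ 585.2, -204.9]), array([296.2, 206.2]), 87.4, array([44.5, 45.8, 47.1]), 10467)
floor (array([ 532.5, -224.3]), array([187.2, 245.3]), 2.5, array([3.7, 5. , 6.2]), 10550)
plate (array([554.3, -83.5]), array([ 56.6, 133.7]), 87.8, array([44.5, 45.8, 47. ]), 7436)
[549.8 -85. ] [ 59.50853984 101.85525513] 2.223961114883423
[553.4 -77.5] [20.5416921  52.81743876] 2.436648368835449
spare (array([595.6, 351.9]), array([ 27.8, 110.1]), 4.7, array([20.8, 28.3, 32.9]), 330)
spare (array([498.2, 365.3]), array([110.5,  27.6]), 78.9, array([21.3, 28.7, 33.3]), 333)
spare (array([394.6, 367.9]), array([111.2,  27.7]), 84.8, array([21.7, 28.6, 32.9]), 336)
```

```bash
python3 - <<'E'
from s import *
c,s_=np.cos(np.radians(-2.5)),np.sin(np.radians(-2.5))
def ana(w,tag):
    d=(w[...,:2]-[.5535,-.0765])*1000; bx=d[...,0]*c+d[...,1]*s_; by=-d[...,0]*s_+d[...,1]*c; z=w[...,2]*1000
    f=lambda m,v,b:[(int(e),int(n)) for n,e in zip(*np.histogram(v[m],b)) if n>3]
    print(tag,"wall y",f((abs(z-46)<1.5)&(abs(bx)<40)&(by<-30)&(by>-320),by,np.arange(-320,-30,2)))
    print("wall x",f((abs(z-46)<1.5)&(by<-70)&(by>-220)&(abs(bx)<80),bx,np.arange(-80,80,2)))
    m=(abs(z-19)<1.5)&(abs(bx)>35)&(abs(bx)<64)&(by>-320)&(by<-40); print("rib",f(m,by,np.arange(-320,-30,2)))
    m=(abs(z-5)<1.2)&(abs(bx)>38)&(abs(bx)<58)&(by>-320)&(by<-40); print("floor in cradle",f(m,by,np.arange(-320,-30,2)))
ana(w,"wrist")
E
```

```text
q [ 0.32  0.61  0.03  1.83 -0.03  0.69  0.33] 14.0 [ 0.4988 -0.2277  0.2812] [57.2 -2.5] [ 0.4 -0.2 -0.5] 0.507973684068246
wrist wall y [(-276, 9), (-274, 57), (-272, 49), (-270, 26), (-38, 158), (-36, 154), (-34, 103)]
wall x [(-66, 216), (-64, 231), (-62, 140), (60, 154), (62, 244), (64, 232), (66, 50)]
rib [(-270, 31), (-268, 28), (-266, 35), (-264, 33), (-262, 29), (-260, 40), (-258, 36), (-256, 40), (-254, 44), (-252, 39), (-250, 50), (-248, 17), (-216, 6), (-214, 67), (-212, 50), (-210, 73), (-208, 47), (-206, 76), (-204, 48), (-202, 74), (-200, 48), (-198, 7), (-168, 22), (-162, 49), (-160, 74), (-158, 75), (-156, 49), (-154, 85), (-152, 82), (-150, 50), (-148, 82), (-146, 6), (-110, 86), (-108, 61), (-106, 73), (-104, 89), (-102, 89), (-100, 91), (-98, 70), (-96, 65), (-94, 46), (-60, 68), (-58, 95), (-56, 88), (-54, 85), (-52, 88), (-50, 87), (-48, 91), (-46, 88), (-44, 93), (-42, 91)]
floor in cradle [(-250, 4), (-248, 46), (-246, 30), (-244, 38), (-242, 41), (-240, 33), (-238, 44), (-236, 31), (-234, 38), (-232, 44), (-230, 29), (-228, 51), (-226, 32), (-224, 47), (-222, 36), (-192, 6), (-188, 4), (-186, 4), (-184, 4), (-182, 4), (-180, 5), (-174, 5), (-172, 5), (-170, 12), (-168, 34), (-166, 24), (-146, 43), (-144, 7), (-142, 7), (-140, 6), (-136, 5), (-134, 4), (-132, 4), (-130, 6), (-128, 4), (-124, 6), (-122, 5), (-118, 5), (-116, 8), (-114, 7), (-112, 30), (-94, 60), (-92, 36), (-90, 54), (-88, 58), (-86, 60), (-84, 59), (-82, 31), (-80, 63), (-78, 60), (-76, 54), (-74, 58), (-72, 40), (-70, 54), (-68, 59), (-66, 64), (-64, 64), (-62, 59)]
```

```bash
python3 - <<'E'
from h import *
plan([.498,.365,.22],-11.1)
E
```

```text
rows 10 dz cm -6.11
[5.921, -0.267, 0.61, 0.0, -0.0, 0.015, 5.916, -0.355, 0.61, 0.0, -0.0, 0.015, 5.91, -0.444, 0.61, 0.0, -0.0, 0.015, 5.903, -0.532, 0.61, 0.0, -0.0, 0.015, 5.894, -0.621, 0.61, 0.0, -0.0, 0.015, 5.884, -0.709, 0.61, 0.0, -0.0, 0.015, 5.873, -0.797, 0.61, 0.0, -0.0, 0.015, 5.86, -0.884, 0.61, 0.0, -0.0, 0.015, 5.846, -0.972, 0.61, 0.0, -0.0, 0.015, 5.831, -1.059, 0.611, 0.0, -0.0, 0.015]
```

carry_out(motion=[5.9, -0.3, 0.6, 0, 0, 0.015, 5.9, -0.4, 0.6, 0, 0, 0.015, 5.9, -0.4, 0.6, 0, 0, 0.015, 5.9, -0.5, 0.6, 0, 0, 0.015, 5.9, -0.6, 0.6, 0, 0, 0.015, 5.9, -0.7, 0.6, 0, 0, 0.015, 5.9, -0.8, 0.6, 0, 0, 0.015, 5.9, -0.9, 0.6, 0, 0, 0.015])

```text
clock: 15.05
tool_pos: [0.4977, 0.2496, 0.2328]
eef_rot: [0.763, 0.647, 0.001, 0.0]
contact_force: [0.3, 0.4, -0.1]
opening: 0.509
```

carry_out(motion=[5.8, -1.0, 0.6, 0, 0, 0.015, 5.8, -1.1, 0.6, 0, 0, 0.015, 0, 0, 0, 0, 0, 0, 0, 0, 0, 0, 0, 0, 0, 0, 0, 0, 0, 0])

```text
clock: 15.68
tool_pos: [0.4972, 0.3628, 0.2213]
eef_rot: [0.773, 0.634, -0.0, 0.001]
contact_force: [0.0, -1.1, -0.7]
opening: 0.509
```

```bash
cat > tubes.py <<'E'
from s import *
save(p,"tb.png")
m=(reg(.33,.66,.14,.46)&(z>.02)&(z<.04)).astype(np.uint8)
n,l,s,c=cv2.connectedComponentsWithStats(m)
for i in range(1,n):
    if s[i,4]>300: print("spare",rect(w,l==i,.016))
E
python3 tubes.py; python3 -c "
from h import *
plan([.498,.365,.07],-11.1)"
```

```text
q [-0.82  0.79  0.2   1.68 -0.23  0.69 -0.7 ] 15.675 [0.4972 0.3628 0.2213] [ 56.2 -11.2] [ 0.  -1.1 -0.7] 0.5089741889676526
spare (array([593.5, 352.4]), array([ 28.3, 109.1]), 4.7, array([22.5, 28.7, 31.5]), 2934)
spare (array([496., 365.]), array([109.2,  27.5]), 78.6, array([22.7, 28.7, 31.5]), 2817)
spare (array([392.8, 368.8]), array([109.4,  27.8]), 84.8, array([22.3, 28.8, 31.6]), 2790)
rows 3 dz cm -15.14
[0.08, 0.011, 5.048, 0.0, 0.0, -0.001, 0.078, 0.011, 5.048, 0.0, 0.0, -0.001, 0.077, 0.012, 5.048, 0.0, 0.0, -0.001]
```

View pics/tb.png

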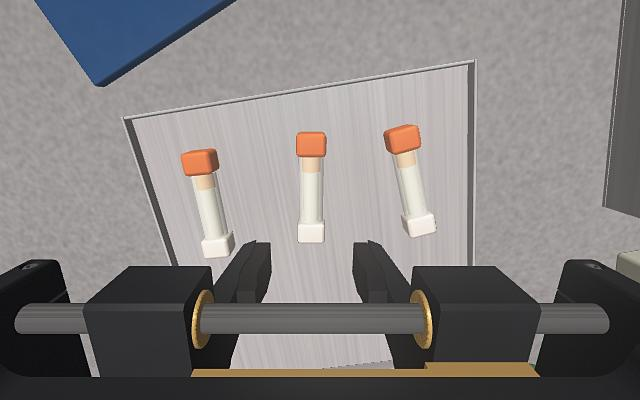

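carry_out(motion=[0.1, 0, 5, 0, 0, 0, 0.1, 0, 5, 0, 0, 0, 0, 0, 3.5, 0, 0, 0, 0, 0, 1.6, 0, 0, 0, 0, 0, 0, 0, 0, 0])

```text
clock: 16.35
tool_pos: [0.4973, 0.3659, 0.0702]
eef_rot: [0.773, 0.635, -0.0, 0.0]
contact_force: [-0.3, 0.2, 1.4]
opening: 0.51
```

carry_out(motion=[0, 0, 0, 0, 0, 0, 0, 0, 0, 0, 0, 0, 0, 0, 0, 0, 0, 0, 0, 0, 0, 0, 0, 0], hand=1, grip_force=20)

```text
clock: 16.85
tool_pos: [0.4973, 0.3669, 0.0713]
eef_rot: [0.773, 0.635, 0.001, 0.0]
contact_force: [0.3, -0.1, 6.3]
opening: 0.265
```

carry_out(motion=[0, 0, -4, 0, 0, 0, 0, 0, -5, 0, 0, 0, 0, 0, -4, 0, 0, 0, 0, 0, 0, 0, 0, 0])

```text
clock: 17.35
tool_pos: [0.4983, 0.3676, 0.2035]
eef_rot: [0.773, 0.635, 0.003, 0.0]
contact_force: [1.0, 0.6, -1.1]
opening: 0.267
```

```bash
python3 - <<'E'
from h import *
plan([.5505,-.152,.20],87.5)
E
```

```text
rows 9 dz cm -0.35
[-5.551, 1.688, 0.019, 0.0, -0.001, 0.158, -5.217, 2.538, 0.023, 0.0, -0.001, 0.158, -4.754, 3.326, 0.027, 0.0, -0.001, 0.158, -4.172, 4.032, 0.031, 0.0, -0.001, 0.158, -3.487, 4.637, 0.034, 0.0, -0.001, 0.158, -2.716, 5.127, 0.037, 0.0, -0.001, 0.158, -1.877, 5.49, 0.038, 0.0, -0.001, 0.158, -0.991, 5.717, 0.039, 0.0, -0.001, 0.158, -0.081, 5.801, 0.04, 0.0, -0.001, 0.158]
```

carry_out(motion=[-5.55, 1.69, 0, 0, 0, 0.158, -5.22, 2.54, 0, 0, 0, 0.158, -4.75, 3.33, 0, 0, 0, 0.158, -4.17, 4.03, 0, 0, 0, 0.158, -3.49, 4.64, 0, 0, 0, 0.158, -2.72, 5.13, 0, 0, 0, 0.158, -1.88, 5.49, 0, 0, 0, 0.158, -0.99, 5.72, 0, 0, 0, 0.158])

```text
clock: 18.35
tool_pos: [0.542, -0.0969, 0.199]
eef_rot: [0.999, 0.053, -0.001, -0.0]
contact_force: [0.7, 0.3, -0.6]
opening: 0.263
```

carry_out(motion=[-0.1, 5.8, 0, 0, 0, 0.158, 0, 0, 3, 0, 0, 0, 0, 0, 0, 0, 0, 0, 0, 0, 0, 0, 0, 0, 0, 0, 0, 0, 0, 0])

```text
clock: 18.98
tool_pos: [0.5487, -0.1523, 0.1708]
eef_rot: [1.0, -0.022, 0.0, -0.0]
contact_force: [0.4, -0.2, -1.7]
opening: 0.264
```

```bash
python3 - <<'E'
from s import *
save(p,"w6.png"); plan([.5505,-.152,.074],87.5)
print("tube in hand",rect(w,reg(.48,.62,-.2,-.1),.095,.145))
E
```

```text
q [-0.03  0.85  0.4   1.86 -0.59  0.55 -0.86] 18.975 [ 0.5487 -0.1523  0.1708] [ -2.6 -57.2] [ 0.4 -0.2 -1.7] 0.2635756959203127
rows 2 dz cm -9.69
[0.084, -0.025, 4.845, -0.0, -0.001, -0.001, 0.087, -0.025, 4.845, -0.0, -0.001, -0.001]
tube in hand (array([ 548.3, -150.4]), array([ 53.8, 109. ]), 74.9, array([117.2, 128.5, 137.9]), 11885)
```

View pics/w6.png

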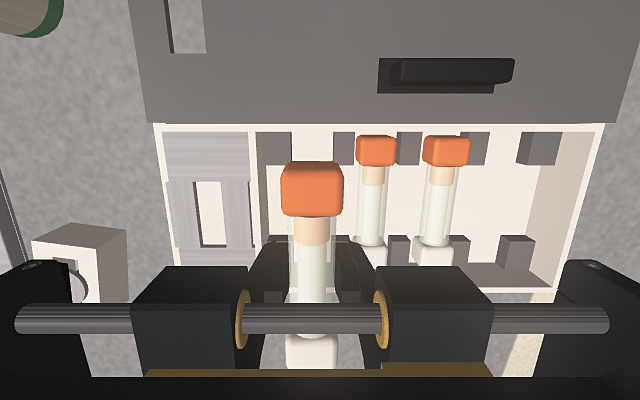

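carry_out(motion=[0.15, 0, 5, 0, 0, 0, 0, 0, 3, 0, 0, 0, 0, 0, 1, 0, 0, 0, 0, 0, 0.7, 0, 0, 0, 0, 0, 0, 0, 0, 0, 0, 0, 0, 0, 0, 0])

```text
clock: 19.77
tool_pos: [0.5503, -0.1534, 0.0741]
eef_rot: [1.0, -0.023, 0.001, 0.0]
contact_force: [-0.2, 0.6, -0.6]
opening: 0.264
```

carry_out(motion=[0, 0, 0, 0, 0, 0, 0, 0, 0, 0, 0, 0, 0, 0, -2, 0, 0, 0, 0, 0, -5, 0, 0, 0, 0, 0, -6, 0, 0, 0, 0, 0, 0, 0, 0, 0], hand=3.6)

```text
clock: 20.52
tool_pos: [0.5519, -0.1545, 0.2075]
eef_rot: [1.0, -0.023, 0.004, 0.001]
contact_force: [-0.9, 0.4, -0.4]
opening: 0.407
```

```bash
python3 - <<'E'
from s import *
print("tube",rect(w,reg(.47,.62,-.174,-.128),.022,.034)); 
st,p,w=shot("top");x,y,z=w[...,0],w[...,1],w[...,2]
m=((x>.33)&(x<.66)&(y>.14)&(y<.45)&(z>.018)).astype(np.uint8)
n,l,s,c=cv2.connectedComponentsWithStats(m)
for i in range(1,n):
    if s[i,4]>60: print("spare",rect(w,l==i,.016))
plan([.3945,.368,.2],-5.2)
E
```

```text
q [-0.06  0.8   0.45  1.84 -0.56  0.62 -0.88] 20.525 [ 0.5519 -0.1545  0.2075] [ -2.7 -57.2] [-0.9  0.4 -0.4] 0.40741166261642214
tube (array([ 545.6, -153.5]), array([ 45.8, 114.2]), 87.4, array([24.2, 30.7, 33.5]), 3250)
spare (array([595.5, 351.9]), array([ 27.3, 110. ]), 5.0, array([20.7, 28.6, 33.1]), 341)
spare (array([394.8, 368.1]), array([109.5,  27.7]), 84.8, array([21.7, 28.6, 33. ]), 335)
rows 10 dz cm -0.36
[-1.79, -5.132, 0.036, 0.0, -0.0, -0.153, -0.989, -5.345, 0.036, 0.0, -0.0, -0.153, -0.165, -5.433, 0.037, 0.0, -0.0, -0.153, 0.662, -5.395, 0.037, 0.0, -0.0, -0.153, 1.475, -5.232, 0.037, 0.0, -0.0, -0.153, 2.253, -4.947, 0.037, 0.0, -0.0, -0.153, 2.979, -4.547, 0.037, 0.0, -0.0, -0.153, 3.635, -4.041, 0.037, 0.0, -0.0, -0.153, 4.207, -3.442, 0.037, 0.0, -0.0, -0.153, 4.681, -2.763, 0.036, 0.0, -0.0, -0.153]
```

carry_out(motion=[-1.8, -5.13, 0, 0, 0, -0.153, -1.0, -5.35, 0, 0, 0, -0.153, -0.17, -5.43, 0, 0, 0, -0.153, 0.66, -5.4, 0, 0, 0, -0.153, 1.48, -5.23, 0, 0, 0, -0.153, 2.25, -4.95, 0, 0, 0, -0.153, 2.98, -4.55, 0, 0, 0, -0.153, 3.64, -4.04, 0, 0, 0, -0.153])

```text
clock: 21.62
tool_pos: [0.4233, 0.2648, 0.2018]
eef_rot: [0.83, 0.558, -0.001, -0.0]
contact_force: [-0.3, -0.3, 0.4]
opening: 0.407
```

carry_out(motion=[4.2, -3.44, 0, 0, 0, -0.153, 4.68, -2.76, 0, 0, 0, -0.153, 0, 0, 0, 0, 0, 0, 0, 0, 0, 0, 0, 0, 0, 0, 0, 0, 0, 0], hand=5)

```text
clock: 22.25
tool_pos: [0.394, 0.3653, 0.2027]
eef_rot: [0.738, 0.674, -0.001, 0.001]
contact_force: [-0.1, -0.2, -0.3]
opening: 0.563
```

```bash
python3 tubes.py; python3 -c "
from h import *
plan([.394,.368,.07],-5.2)"
```

```text
q [-0.94  0.74  0.18  1.93 -0.25  0.5  -0.67] 22.25 [0.394  0.3653 0.2027] [57.1 -5.2] [-0.1 -0.2 -0.3] 0.5629484326916233
spare (array([593. , 352.2]), array([ 28.6, 109.7]), 4.9, array([21.6, 28.4, 31.4]), 3580)
spare (array([392.2, 368.8]), array([109. ,  27.8]), 85.0, array([23. , 28.9, 31.6]), 3188)
rows 3 dz cm -13.29
[0.09, -0.008, 4.43, -0.0, 0.001, 0.0, 0.087, -0.008, 4.43, -0.0, 0.001, 0.0, 0.085, -0.009, 4.43, -0.0, 0.001, 0.0]
```

carry_out(motion=[0.1, 0, 5, 0, 0, 0, 0.1, 0, 5, 0, 0, 0, 0, 0, 2, 0, 0, 0, 0, 0, 1.3, 0, 0, 0, 0, 0, 0, 0, 0, 0])

```text
clock: 22.92
tool_pos: [0.3938, 0.3687, 0.0699]
eef_rot: [0.738, 0.675, -0.0, 0.0]
contact_force: [0.1, -0.5, 0.4]
opening: 0.566
```

carry_out(motion=[0, 0, 0, 0, 0, 0, 0, 0, 0, 0, 0, 0, 0, 0, 0, 0, 0, 0, 0, 0, 0, 0, 0, 0], hand=1, grip_force=20)

```text
clock: 23.42
tool_pos: [0.3938, 0.3697, 0.0709]
eef_rot: [0.737, 0.676, 0.001, -0.0]
contact_force: [-0.6, -0.1, 6.5]
opening: 0.267
```

carry_out(motion=[0, 0, -4, 0, 0, 0, 0, 0, -5, 0, 0, 0, 0, 0, -4, 0, 0, 0, 0, 0, 0, 0, 0, 0])

```text
clock: 23.92
tool_pos: [0.3947, 0.3704, 0.2029]
eef_rot: [0.737, 0.676, 0.003, -0.0]
contact_force: [0.1, -0.6, -1.5]
opening: 0.265
```

```bash
python3 - <<'E'
from h import *
plan([.5435,-.308,.20],87.5)
E
```

```text
rows 12 dz cm -0.29
[-5.524, 1.726, 0.006, -0.0, -0.001, 0.127, -5.261, 2.414, 0.009, -0.0, -0.001, 0.127, -4.912, 3.062, 0.012, -0.0, -0.001, 0.127, -4.483, 3.661, 0.015, -0.0, -0.001, 0.127, -3.982, 4.2, 0.017, -0.0, -0.001, 0.127, -3.417, 4.672, 0.019, -0.0, -0.001, 0.127, -2.796, 5.068, 0.021, -0.0, -0.001, 0.127, -2.13, 5.382, 0.023, -0.0, -0.001, 0.127, -1.43, 5.608, 0.024, -0.0, -0.001, 0.127, -0.706, 5.745, 0.024, -0.0, -0.001, 0.127, 0.029, 5.788, 0.025, -0.0, -0.001, 0.127, 0.763, 5.737, 0.025, -0.0, -0.001, 0.127]
```

carry_out(motion=[-5.52, 1.73, 0, 0, 0, 0.127, -5.26, 2.41, 0, 0, 0, 0.127, -4.91, 3.06, 0, 0, 0, 0.127, -4.48, 3.66, 0, 0, 0, 0.127, -3.98, 4.2, 0, 0, 0, 0.127, -3.42, 4.67, 0, 0, 0, 0.127, -2.8, 5.07, 0, 0, 0, 0.127, -2.13, 5.38, 0, 0, 0, 0.127])

```text
clock: 24.92
tool_pos: [0.4928, -0.0843, 0.199]
eef_rot: [0.973, 0.23, -0.001, -0.0]
contact_force: [1.4, 0.3, 0.2]
opening: 0.264
```

carry_out(motion=[-1.43, 5.61, 0, 0, 0, 0.127, -0.71, 5.75, 0, 0, 0, 0.127, 0, 5.79, 0, 0, 0, 0.127, 0.76, 5.74, 0, 0, 0, 0.127, 0, 0, 3, 0, 0, 0, 0, 0, 0, 0, 0, 0, 0, 0, 0, 0, 0, 0, 0, 0, 0, 0, 0, 0])

```text
clock: 25.92
tool_pos: [0.5436, -0.3082, 0.1709]
eef_rot: [1.0, -0.019, 0.0, 0.0]
contact_force: [-0.9, -0.1, -0.0]
opening: 0.265
```

```bash
python3 - <<'E'
from s import *
save(p,"w7.png"); plan([.5435,-.308,.074],87.5)
E
```

```text
q [ 0.23  0.9   0.4   1.69 -0.52  0.66 -0.7 ] 25.925 [ 0.5436 -0.3082  0.1709] [ -2.2 -57.3] [-0.9 -0.1 -0. ] 0.26490772491641273
rows 2 dz cm -9.7
[-0.011, -0.017, 4.851, 0.0, -0.001, 0.002, -0.008, -0.016, 4.851, 0.0, -0.001, 0.002]
```

View pics/w7.png

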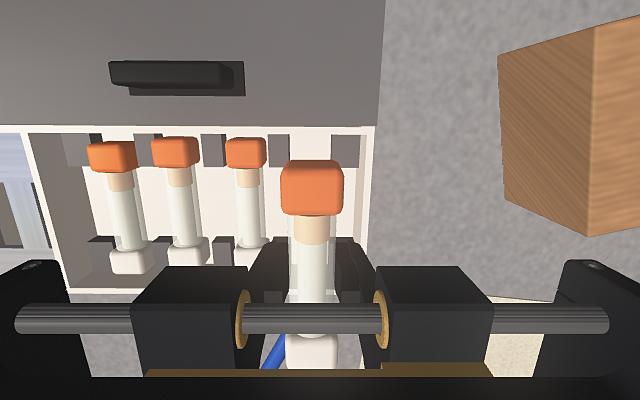

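```bash
python3 - <<'E'
from s import *
for u,v in((505,60),(505,190),(590,230),(600,100),(540,120)): print(np.round(w[v,u],3))
E
```

```text
q [ 0.23  0.9   0.4   1.69 -0.52  0.66 -0.7 ] 25.975 [ 0.5436 -0.3083  0.171 ] [ -2.2 -57.3] [-1.  -0.3 -1.5] 0.2664827232661429
[ 0.65  -0.456  0.013]
[ 0.547 -0.479  0.003]
[ 0.543 -0.48   0.085]
[ 0.619 -0.467  0.085]
[ 0.608 -0.466  0.046]
```

carry_out(motion=[0, 0, 5, 0, 0, 0, 0, 0, 3, 0, 0, 0, 0, 0, 1, 0, 0, 0, 0, 0, 0.7, 0, 0, 0, 0, 0, 0, 0, 0, 0, 0, 0, 0, 0, 0, 0])

```text
clock: 26.78
tool_pos: [0.5437, -0.3092, 0.0743]
eef_rot: [1.0, -0.02, 0.001, 0.0]
contact_force: [0.5, -0.7, -0.3]
opening: 0.263
```

carry_out(motion=[0, 0, 0, 0, 0, 0, 0, 0, 0, 0, 0, 0, 0, 0, -2, 0, 0, 0, 0, 0, -5, 0, 0, 0, -4, 0, -5, 0, 0, 0, -5, 0, -4, 0, 0, 0, 0, 0, 0, 0, 0, 0, 0, 0, 0, 0, 0, 0], hand=3.6)

```text
clock: 27.78
tool_pos: [0.4563, -0.3052, 0.2318]
eef_rot: [1.0, -0.02, 0.001, 0.0]
contact_force: [0.1, 0.9, -0.7]
opening: 0.406
```

```bash
python3 - <<'E'
from s import *
save(p,"w8.png")
c,s_=np.cos(np.radians(-2.5)),np.sin(np.radians(-2.5))
d=(w[...,:2]-[.5535,-.0765])*1000; bx=d[...,0]*c+d[...,1]*s_; by=-d[...,0]*s_+d[...,1]*c; zz=z*1000
for k,yc in enumerate((-232,-180,-128,-76)):
    m=(abs(by-yc)<26)&(abs(bx)<59)&(zz>22)&(zz<38); q=np.c_[bx[m],by[m]]
    hi=(zz[m]>29.5)
    print("cradle",k+1,"x range",np.percentile(q[hi,0],[1,99]).round(1),"y med off",round(np.median(q[hi,1])-yc,1),"z95",np.percentile(zz[m],95).round(1),hi.sum())
plan([.6435,-.234,.20],-2.5)
E
```

```text
q [ 0.26  0.73  0.42  1.89 -0.49  0.62 -0.62] 27.775 [ 0.4563 -0.3052  0.2318] [ -2.3 -57.3] [ 0.1  0.9 -0.7] 0.40613406684906317
cradle 1 x range [-55.   51.9] y med off -1.4 z95 33.5 2386
cradle 2 x range [-52.4  54.5] y med off -1.3 z95 33.5 2373
cradle 3 x range [-52.3  54.8] y med off 1.3 z95 33.5 2381
cradle 4 x range [-55.8  51.1] y med off -2.4 z95 33.4 2339
rows 9 dz cm -3.1
[2.044, -0.867, 0.348, 0.0, -0.0, -0.174, 2.164, -0.5, 0.347, 0.0, -0.0, -0.174, 2.218, -0.118, 0.347, 0.0, -0.0, -0.174, 2.205, 0.268, 0.347, 0.0, -0.0, -0.174, 2.125, 0.645, 0.347, 0.0, -0.0, -0.174, 1.981, 1.003, 0.346, 0.0, -0.0, -0.174, 1.778, 1.331, 0.346, 0.0, -0.0, -0.174, 1.52, 1.619, 0.345, 0.0, -0.0, -0.174, 1.217, 1.858, 0.345, 0.0, -0.0, -0.174]
```

View pics/w8.png

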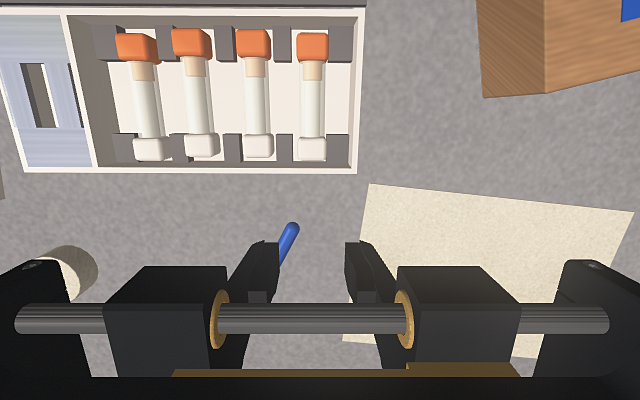

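carry_out(motion=[2.04, -0.87, 0.35, 0, 0, -0.174, 2.16, -0.5, 0.35, 0, 0, -0.174, 2.22, -0.12, 0.35, 0, 0, -0.174, 2.2, 0.27, 0.35, 0, 0, -0.174, 2.12, 0.65, 0.35, 0, 0, -0.174, 1.98, 1.0, 0.35, 0, 0, -0.174, 1.78, 1.33, 0.35, 0, 0, -0.174, 1.52, 1.62, 0.35, 0, 0, -0.174], hand=4.5)

```text
clock: 28.82
tool_pos: [0.6228, -0.2413, 0.2013]
eef_rot: [0.778, 0.628, -0.0, -0.001]
contact_force: [-0.5, 0.4, -0.7]
opening: 0.51
```

carry_out(motion=[1.22, 1.86, 0.3, 0, 0, -0.174, 0, 0, 0, 0, 0, 0, 0, 0, 0, 0, 0, 0])

```text
clock: 29.2
tool_pos: [0.6415, -0.235, 0.1991]
eef_rot: [0.724, 0.69, -0.001, -0.001]
contact_force: [-0.3, -0.1, 0.1]
opening: 0.509
```

```bash
python3 - <<'E'
from s import *
print("bar",rect(w,reg(.58,.72,-.3,-.17),.076,.1)); plan([.6435,-.234,.1235],-2.5)
E
```

```text
q [ 0.27  0.89  0.02  1.46 -0.03  0.79  0.26] 29.2 [ 0.6415 -0.235   0.1991] [57.2 -2.7] [-0.3 -0.1  0.1] 0.5085050394189915
bar (array([ 642.1, -233.7]), array([59.6, 11.9]), 87.7, array([81.3, 82.8, 83.9]), 1293)
rows 2 dz cm -7.6
[0.074, 0.115, 3.8, -0.001, 0.0, -0.002, 0.073, 0.111, 3.8, -0.001, 0.0, -0.002]
```

carry_out(motion=[0.1, 0.1, 3.8, 0, 0, 0, 0, 0, 3.8, 0, 0, 0, 0, 0, 0, 0, 0, 0])

```text
clock: 29.62
tool_pos: [0.6405, -0.2336, 0.1213]
eef_rot: [0.723, 0.69, -0.002, -0.003]
contact_force: [0.1, -0.2, 1.0]
opening: 0.509
```

carry_out(motion=[0, 0, 0, 0, 0, 0, 0, 0, 0, 0, 0, 0, 0, 0, 0, 0, 0, 0, 0, 0, 0, 0, 0, 0], hand=0.5, grip_force=20)

```text
clock: 30.12
tool_pos: [0.6429, -0.234, 0.1251]
eef_rot: [0.723, 0.691, -0.0, -0.0]
contact_force: [-3.3, 0.9, 6.3]
opening: 0.136
```

carry_out(motion=[0, -2, 0, 0, 0, 0, 0, -3, 0, 0, 0, 0, 0, -3, 0, 0, 0, 0, 0, -3, 0, 0, 0, 0, 0, -2.3, 0, 0, 0, 0, 0, -0.3, 0, 0, 0, 0, 0, 0, 0, 0, 0, 0])

```text
clock: 31.0
tool_pos: [0.508, -0.2279, 0.125]
eef_rot: [0.723, 0.691, 0.0, 0.0]
contact_force: [-1.4, 0.5, 9.8]
opening: 0.134
```

carry_out(motion=[0, -0.3, 0, 0, 0, 0, 0, 0, 0, 0, 0, 0, 0, 0, 0, 0, 0, 0])

```text
clock: 31.38
tool_pos: [0.5076, -0.2279, 0.125]
eef_rot: [0.723, 0.691, 0.002, 0.003]
contact_force: [5.1, -0.4, 6.3]
opening: 0.136
```

carry_out(motion=[0, 0, 0, 0, 0, 0, 0, 0, 0, 0, 0, 0, 0, 0, -4, 0, 0, 0, 0, 0, -4, 0, 0, 0, 0, 0, 0, 0, 0, 0], hand=4.5)

```text
clock: 32.0
tool_pos: [0.5051, -0.2282, 0.2062]
eef_rot: [0.723, 0.691, 0.001, 0.002]
contact_force: [0.9, -0.1, -0.5]
opening: 0.512
```

```bash
python3 - <<'E'
from s import *
print("bar",rect(w,reg(.45,.6,-.3,-.17),.076,.1)); plan([.4955,.0525,.20],79.2)
E
```

```text
q [ 0.34  0.73  0.01  1.88 -0.01  0.53  0.3 ] 32.0 [ 0.5051 -0.2282  0.2062] [57.2 -2.6] [ 0.9 -0.1 -0.5] 0.5118241601332792
bar (array([ 507.2, -227.8]), array([59.7, 11.6]), 87.2, array([81.3, 82.8, 83.9]), 1242)
rows 8 dz cm -0.47
[3.494, -0.268, 0.057, 0.0, 0.0, -0.178, 3.486, 0.356, 0.057, 0.0, 0.0, -0.178, 3.367, 0.969, 0.057, 0.0, 0.0, -0.178, 3.142, 1.552, 0.058, 0.0, 0.0, -0.178, 2.817, 2.085, 0.058, 0.0, 0.0, -0.178, 2.402, 2.551, 0.058, 0.0, 0.0, -0.178, 1.911, 2.937, 0.058, 0.0, 0.0, -0.178, 1.359, 3.23, 0.058, 0.0, 0.0, -0.178]
```

Cover back at its shut position (bar at 507.2, as at the start). On to the key.

carry_out(motion=[3.49, -0.27, 0.06, 0, 0, -0.178, 3.49, 0.36, 0.06, 0, 0, -0.178, 3.37, 0.97, 0.06, 0, 0, -0.178, 3.14, 1.55, 0.06, 0, 0, -0.178, 2.82, 2.08, 0.06, 0, 0, -0.178, 2.4, 2.55, 0.06, 0, 0, -0.178, 1.91, 2.94, 0.06, 0, 0, -0.178, 1.36, 3.23, 0.06, 0, 0, -0.178])

```text
clock: 33.05
tool_pos: [0.4947, 0.0535, 0.1978]
eef_rot: [0.093, 0.996, -0.0, -0.002]
contact_force: [1.1, -0.4, -0.3]
opening: 0.508
```

carry_out(motion=[0, 0, 0, 0, 0, 0, 0, 0, 0, 0, 0, 0])

```text
clock: 33.3
tool_pos: [0.4951, 0.0515, 0.1983]
eef_rot: [0.097, 0.995, -0.001, -0.001]
contact_force: [-0.7, 0.6, -0.0]
opening: 0.511
```

```bash
python3 - <<'E'
from s import *
print("key",rect(w,reg(.42,.57,0,.11),.068,.1)); plan([.4955,.0523,.115],79.2)
E
```

```text
q [-0.03  0.71 -0.28  2.04  0.41  0.46  0.76] 33.3 [0.4951 0.0515 0.1983] [11.  56.2] [-0.7  0.6 -0. ] 0.51066819454457
key (array([495.7,  51.7]), array([13.5, 50. ]), 79.3, array([75.5, 77.7, 78.8]), 1236)
rows 2 dz cm -8.35
[-0.003, 0.07, 4.174, -0.001, -0.001, -0.003, 0.0, 0.066, 4.174, -0.001, -0.001, -0.003]
```

carry_out(motion=[0, 0, 4.2, 0, 0, 0, 0, 0.1, 4.1, 0, 0, 0, 0, 0, 0, 0, 0, 0, 0, 0, 0, 0, 0, 0])

```text
clock: 33.85
tool_pos: [0.4964, 0.0529, 0.1171]
eef_rot: [0.097, 0.995, -0.0, 0.0]
contact_force: [-0.0, 0.1, 0.4]
opening: 0.51
```

carry_out(motion=[0, 0, 0, 0, 0, 0, 0, 0, 0, 0, 0, 0, 0, 0, 0, 0, 0, 0, 0, 0, 0, 0, 0, 0], hand=0.5, grip_force=25)

```text
clock: 34.35
tool_pos: [0.4963, 0.0535, 0.1168]
eef_rot: [0.096, 0.995, 0.0, 0.0]
contact_force: [-0.1, -0.7, 5.6]
opening: 0.155
```

carry_out(motion=[0, 0, -1, 0, 0, 0, 0, 0, -3, 0, 0, 0, 0, 0, -4, 0, 0, 0, 0, 0, -1, 0, 0, 0, 0, 0, 0, 0, 0, 0])

```text
clock: 34.98
tool_pos: [0.4962, 0.0535, 0.2067]
eef_rot: [0.096, 0.995, 0.0, 0.0]
contact_force: [0.5, 0.4, -2.1]
opening: 0.158
```

```bash
python3 - <<'E'
from h import *
plan([.537,-.075,.205],87.5)
E
```

```text
rows 3 dz cm -0.17
[-2.152, -3.946, 0.055, 0.0, 0.0, -0.05, -1.955, -4.048, 0.055, 0.0, 0.0, -0.05, -1.752, -4.14, 0.055, 0.0, 0.0, -0.05]
```

carry_out(motion=[-2.15, -3.95, 0, 0, 0, -0.05, -1.96, -4.05, 0, 0, 0, -0.05, -1.75, -4.14, 0, 0, 0, -0.05, 0, 0, 0, 0, 0, 0, 0, 0, 0, 0, 0, 0, 0, 0, 0, 0, 0, 0])

```text
clock: 35.72
tool_pos: [0.5365, -0.0731, 0.2058]
eef_rot: [0.02, 1.0, 0.001, -0.001]
contact_force: [-0.4, 0.7, -0.4]
opening: 0.157
```

```bash
python3 - <<'E'
from s import *
save(p,"w9.png")
m=reg(.48,.63,-.13,-.04)&(z>.049)&(z<.058)
q=w[m][:,:2]; im=np.zeros((450,300),np.uint8); ij=((q-[.48,-.13])*3000).astype(int); im[ij[:,0].clip(0,449),ij[:,1].clip(0,299)]=255
im=cv2.morphologyEx(im,cv2.MORPH_CLOSE,np.ones((7,7)))
for c in cv2.findContours(im,cv2.RETR_CCOMP,cv2.CHAIN_APPROX_NONE)[0]:
    if len(c)>60: r=cv2.minAreaRect(c); print(np.round(np.array(r[0][::-1])/3+[480,-130],1),np.array(r[1])/3,r[2])
E
```

```text
q [ 0.29  0.75 -0.4   1.9   0.48  0.59  1.11] 35.725 [ 0.5365 -0.0731  0.2058] [ 2.2 57.3] [-0.4  0.7 -0.4] 0.15658537673330855
[536.  -86.3] [104.66666667  87.33333333] 90.0
```

View pics/w9.png

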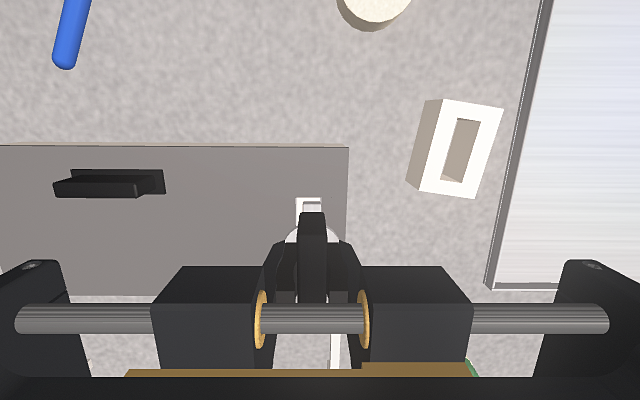

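```bash
python3 - <<'E'
from s import *
for r in (198,201,204,207):
    print(r,[(u,*np.round(w[r,u]*1000).astype(int)) for u in range(292,330,2)])
plan([.5538,-.0772,.16],87.5)
E
```

```text
q [ 0.29  0.75 -0.4   1.9   0.49  0.59  1.11] 35.775 [ 0.5367 -0.0732  0.2059] [ 2.2 57.3] [-1.1 -0.1 -0.4] 0.15665779253447018
198 [(292, np.int64(528), np.int64(-89), np.int64(52)), (294, np.int64(527), np.int64(-88), np.int64(54)), (296, np.int64(529), np.int64(-86), np.int64(46)), (298, np.int64(541), np.int64(-87), np.int64(5)), (300, np.int64(541), np.int64(-85), np.int64(6)), (302, np.int64(542), np.int64(-83), np.int64(4)), (304, np.int64(542), np.int64(-81), np.int64(4)), (306, np.int64(542), np.int64(-79), np.int64(6)), (308, np.int64(542), np.int64(-77), np.int64(5)), (310, np.int64(542), np.int64(-75), np.int64(5)), (312, np.int64(542), np.int64(-73), np.int64(4)), (314, np.int64(542), np.int64(-71), np.int64(4)), (316, np.int64(543), np.int64(-69), np.int64(4)), (318, np.int64(542), np.int64(-67), np.int64(6)), (320, np.int64(530), np.int64(-66), np.int64(46)), (322, np.int64(528), np.int64(-64), np.int64(54)), (324, np.int64(528), np.int64(-63), np.int64(53)), (326, np.int64(528), np.int64(-61), np.int64(53)), (328, np.int64(528), np.int64(-60), np.int64(54))]
201 [(292
[... 2410 characters left out ...]
(113)), (308, np.int64(517), np.int64(-75), np.int64(112)), (310, np.int64(516), np.int64(-74), np.int64(113)), (312, np.int64(517), np.int64(-72), np.int64(112)), (314, np.int64(517), np.int64(-71), np.int64(112)), (316, np.int64(517), np.int64(-70), np.int64(112)), (318, np.int64(516), np.int64(-69), np.int64(113)), (320, np.int64(517), np.int64(-67), np.int64(112)), (322, np.int64(537), np.int64(-65), np.int64(50)), (324, np.int64(536), np.int64(-63), np.int64(53)), (326, np.int64(536), np.int64(-61), np.int64(54)), (328, np.int64(536), np.int64(-60), np.int64(53))]
rows 1 dz cm -4.61
[-1.721, -0.314, 4.609, 0.001, -0.001, 0.004]<stdin>:3: RuntimeWarning: invalid value encountered in cast
```

carry_out(motion=[-1.7, -0.3, 2.0, 0, 0, 0, 0, 0, 2.4, 0, 0, 0, 0, 0, 0, 0, 0, 0, 0, 0, 1.0, 0, 0, 0, 0, 0, 0, 0, 0, 0])

```text
clock: 36.45
tool_pos: [0.5537, -0.0784, 0.1523]
eef_rot: [0.021, 1.0, -0.0, -0.0]
contact_force: [-0.3, -0.1, -0.4]
opening: 0.157
```

carry_out(motion=[0, 0, 1.0, 0, 0, 0, 0, 0, 0.7, 0, 0, 0, 0, 0, 0, 0, 0, 0, 0, 0, 0, 0, 0, 0])

```text
clock: 36.95
tool_pos: [0.5539, -0.0786, 0.1353]
eef_rot: [0.021, 1.0, 0.0, 0.0]
contact_force: [-0.4, -0.9, -0.2]
opening: 0.156
```

carry_out(motion=[0, 0.1, 0.5, 0, 0, 0, 0, 0, 0.1, 0, 0, 0, 0, 0, 0, 0, 0, 0])

```text
clock: 37.33
tool_pos: [0.5541, -0.0774, 0.1297]
eef_rot: [0.021, 1.0, -0.0, 0.0]
contact_force: [-0.7, -0.0, 4.1]
opening: 0.155
```

carry_out(motion=[0, 0, 0, 0, 0, 0.17, 0, 0, 0, 0, 0, 0.17, 0, 0, 0, 0, 0, 0.17, 0, 0, 0, 0, 0, 0.17, 0, 0, 0, 0, 0, 0.17, 0, 0, 0, 0, 0, 0.17, 0, 0, 0, 0, 0, 0.17, 0, 0, 0, 0, 0, 0.17])

```text
clock: 38.33
tool_pos: [0.5548, -0.0775, 0.1298]
eef_rot: [0.647, 0.763, 0.001, 0.001]
contact_force: [1.3, -0.1, 1.9]
opening: 0.156
```

carry_out(motion=[0, 0, 0, 0, 0, 0.17, 0, 0, 0, 0, 0, 0.05, 0, 0, 0, 0, 0, 0, 0, 0, 0, 0, 0, 0])

```text
clock: 38.83
tool_pos: [0.5548, -0.0775, 0.1298]
eef_rot: [0.724, 0.69, 0.001, 0.001]
contact_force: [1.0, -0.6, 5.2]
opening: 0.156
```

Turned about 90°, collar seated. Releasing and backing off.

carry_out(motion=[0, 0, 0, 0, 0, 0, 0, 0, 0, 0, 0, 0, 0, 0, -3, 0, 0, 0, 0, 0, -4, 0, 0, 0, 0, -3, -5, 0, 0, 0, 0, -5, -4, 0, 0, 0, 0, 0, 0, 0, 0, 0, 0, 0, 0, 0, 0, 0], hand=4.5)

```text
clock: 39.83
tool_pos: [0.4757, -0.0735, 0.2881]
eef_rot: [0.725, 0.689, 0.0, 0.0]
contact_force: [0.4, -0.3, 0.2]
opening: 0.509
```

```bash
python3 - <<'E'
from s import *
save(p,"wA.png")
print("key",rect(w,reg(.48,.63,-.15,-.0),.08,.1)); print("bar",rect(w,reg(.45,.6,-.3,-.15),.076,.1))
st,p,w=shot("top");x,y,z=w[...,0],w[...,1],w[...,2]
reg=lambda a,b,c,d:(x>a)&(x<b)&(y>c)&(y<d)
print("bar",rect(w,reg(.45,.6,-.3,-.15),.072,.1)); save(p,"tA.png")
m=(reg(.33,.66,.14,.45)&(z>.018)).astype(np.uint8)
n,l,s,c=cv2.connectedComponentsWithStats(m)
for i in range(1,n):
    if s[i,4]>60: print("spare",rect(w,l==i,.016))
print("spray",rect(w,reg(.66,.78,0,.1),.11,.13),"label",rect(w,reg(.31,.42,-.07,.04),.025,.035),"pen",rect(w,reg(.28,.45,-.33,-.19),.009,.02))
E
```

```text
q [ 0.01  0.53  0.07  2.01 -0.06  0.6   0.07] 39.825 [ 0.4757 -0.0735  0.2881] [57.2 -2.9] [ 0.4 -0.3  0.2] 0.5091036642834237
key (array([553.7, -78. ]), array([49. , 14.4]), 87.5, array([83.4, 90.6, 91.9]), 803)
bar (array([ 506.9, -227.6]), array([60.4, 11.9]), 87.5, array([77.3, 82.6, 83.8]), 164)
bar None
spare (array([595.3, 352.8]), array([ 27.3, 112. ]), 5.3, array([21.4, 28.6, 33.1]), 331)
spray (array([717.5,  50.9]), array([24.2, 26.3]), 89.9, array([115.7, 119.7, 122.2]), 88) label (array([369.4, -15.7]), array([56.9, 56.8]), 88.4, array([26.6, 29.8, 33.3]), 266) pen (array([ 403.8, -277.6]), array([13.5, 27.3]), 65.0, array([10.9, 14.8, 19.2]), 40)
```

View pics/wA.png

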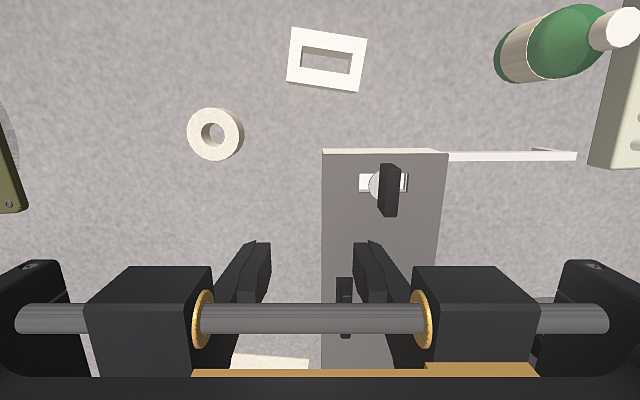

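```bash
python3 -c "
from h import *
print(workorder.finish_job())"
```

```text
the job is handed in; nothing more can be done
None
```

I finished the sequence and handed the job in at about 40 s of the 192 s allowed. The hand-in reports no verdict.

**What was done:**
- I turned the T-key, lifted it out and stood it in the key stand; its measured handle height showed the collar seated.
- I slid the cover open to its stop. Tubes were already in cradles 2 and 3, so I put two tray tubes into cradles 4 and 1.
- I slid the cover shut to its stop, passed the key down through the slot until the collar sat, turned it about 90° and backed the arm off.

**Last checks:**
- **Tubes:** all four lay flat, within about 3 mm of their cradle points. This was measured before the cover was shut. One spare remains on the tray.
- **Cover:** its handle bar is back within 1 mm of where it started.
- **Key:** it is within about 2 mm of the slot centre, with the handle 21 mm above the cover and 90° to the slot.
- **Robot:** the arm touches nothing; the force reading is under 1 N.
- **Bystanders:** the bottle is where it was. The label roll reads about 4 mm off its first measurement, which I put down to a different measuring cut. The pen was partly hidden in the last view, so I could not check it fully; the arm never came near it.

The wrist and top cameras disagreed by 2 to 3 mm in x throughout. I used mostly the wrist camera for the fits.

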